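Push a carving blank out to its saw line

ROBOT

A 6-joint arm with a two-finger parallel gripper is mounted at the origin on the work surface. World frame = base frame: x ahead of the robot, y to its left, z up, the work surface at z = 0. Lengths are in m, angles in rad, forces in N, time in s.
With the tool pointing down it reaches from about 0.35 to 0.85 m from the base axis. Payload 8.1 kg.
Tool frame: the origin (TCP) lies midway between the tips of the shut fingers; the grasp point (between the pads) lies 19 mm behind it; z points along the fingers, x is the direction in which the jaws open and shut, and the axes are right-handed (so a half turn about z gives the same grasp; the last joint's range is limited). The gripper opens to 93 mm and grips with 3 to 60 N. Pads are 15 mm wide; open, the fingers measure 128 mm over their backs; the gripper's body (75 mm by 188 mm) begins 65 mm behind the grasp point.
Start: joints at [1.265, 0.13, 1.488, -0, 1.523, -0.085], TCP at [0.131, 0.585, 0.219] pointing down, gripper open.
Joint ranges: [-2.96, 2.96], [-0.89, 2.26], [0.02, 2.5], [-1.34, 4.48], [0, 2.73], [-2.66, 2.66]. Speed limits (rad/s): [2.39, 2.39, 2.79, 3.14, 3.14, 3.14].

INTERFACE

Orientations are given as a unit quaternion [w, x, y, z].
In Python, from cell import manip gives the robot as it stands.
- The arm moves only by the tool drive_tool, never from a script. Its argument "plan" is one flat list of numbers, 7 for each row, row after row: the turn, a rotation vector about the world's x, y, z in rad, then the shift along the world's x, y, z in m, then the closure, from 0 (fully open) to 1 (shut). A call has exactly 8 rows; each row is the pose to reach, as a shift and turn from the pose measured when the call began; what a row does not reach only later rows make up. A row lasts 1/8 s, in which the tool goes at most 62.5 mm and 10.7 degrees, less where a joint would pass 70% of its speed; a pose out of reach is approached as far as the arm can. A call with a gripper value outside its range is refused whole. The fingers move at their own pace and stop on an object; the grip force is fixed at half the most. Time passes only in rows, so rows that repeat a pose let the fingers close, or fill a call up. It gives the time, the measured TCP pose, the force and the opening at its end, in the units of the state.
- manip.state(): the state, without advancing time (a new reading comes with each control period).
- manip.read_camera(name): name is "scene" or "top" or "wrist"; returns a dict with "frame" (420x560x3 uint8, red, green, blue), "range_z" (420x560 float32, m along the optical axis (not along the pixel's ray), 0 where there is no reading), "intrinsics" (3x3 intrinsics, pixels), "k1" (the pictures are not rectified: a ray, as slopes to the right and down, at radius r is drawn at 1 + k1 r^2 times it, then the intrinsics apply), "R" (3x3) and "t" (3): a world point X has camera coordinates R X + t; the wrist camera has in their place "T_tool_cam" (4x4, takes a point from camera to tool coordinates, whose origin is the TCP and whose axes are the tool frame's). Camera axes: x right, y down, z forward; pixel columns grow to the right and rows downward; lengths in m; the calibration is good to about 2 mm. A picture is of the moment at which its call begins: read the wrist's pose just before it.
- manip.sign_off(): hands the job in, once; it reports no verdict.
Trained networks look in a picture, given as the dict that the camera call returned (one of the last four; its "shot" number tells which), for a name from the list of things; names that differ only in an ending like _2 or _b are one class to them, and where a whole thing is asked for, a point or a joint stands for the part that bears it (a point fixed in the world has none). Each returns a list of dicts, best first, with "conf" (0 to 1); they miss things now and then, are a little off and sometimes report something else, mostly with a low value. They report only what shows in the picture. A call takes as long as a camera call. They do not tell look-alikes from the thing itself.
- manip.trace(picture, query): "pixels" (420x560 bool, what is visible of it) and "location" ([row, column] in pixels, amid what is visible of it).
The state is a dict: "clock": time; "joint_positions": joint angles; "dq": joint speeds; "effort": joint torques, N m; "ee_pos": TCP position; "eef_rot": TCP orientation; "ft_force": force on the tool from outside, world axes, zero at the start; "ft_torque": the same for the moment, N m; "grip_width": finger opening in m.
Only numpy, scipy, OpenCV 4.12 (cv2) and the standard library are available. Lean on these libraries where they do the work, as an engineer would, in place of code of your own. Each camera call takes 0.05 s, during which the arm holds its last target.

TASK

Make the flat carving blank ready for sawing: push it along the raised sawing board, flat on the board and never lifted or tipped, until the pencil line across it lies right above the board's far edge (the one away from the robot) and parallel to it, so that only the end with the pencilled cross overhangs. Leave all other pieces and tools where they are.

Things in the scene. Friction and masses are not known exactly. Their poses are not given: they have to be found in the camera images.
- blank: flat light-wood carving blank lying on the sawing board, 140 mm (its x) x 100 mm (its y) x 12 mm thick, about 60 to 130 g, slides freely. Origin at the centre of its underside; x points to the end with the pencilled cross, which is nearest the far edge; z up. It starts turned up to 0.3 rad from the board's direction. Too wide to grip across.
- line (a point): middle of the dark pencil saw line drawn across the top face (and down the sides) of the blank, along the blank's y: 25 mm ahead (+x) of the blank's centre and 45 mm behind its front end, 12 mm above its underside. Axes as the blank's. The rear end of the blank is 95 mm behind the line.
- board: raised sawing board of darker wood, fixed to the bench, 250 mm (its x) x 360 mm (its y) x 36 mm high, turned up to 0.5 rad either way. Origin at the centre of its underside on the bench; x points away from the robot to the far edge, z up. Flat top without fence or stops.
- edge (a point): middle of the far top edge of the sawing board, 125 mm from its centre along the board's x, 36 mm above the bench. Axes as the board's: x points out over the edge, y along the edge.
- palm_gouge: small palm gouge lying on the sawing board beside the blank: light wooden handle 90 x 20 x 20 mm, steel blade 65 mm long ahead of it (+x). Leave alone. Origin under the middle of the handle.
- disc: light wooden disc, 56 mm across, 18 mm high, lying on the sawing board beside the blank (gouge and disc may change sides). Leave alone. Origin at the centre of its underside.
- mallet: dark turned carver's mallet standing on its head on the bench to the left, 84 mm across, 258 mm tall. Leave alone. Origin at the centre of its underside.
- tin: plain steel can on the bench to the left, 72 mm across, 85 mm tall. Leave alone. Origin at the centre of its underside.
- big_gouge: large gouge lying on the bench to the right: handle 150 x 30 x 30 mm, steel blade 135 mm long ahead of it (+x). Leave alone. Origin under the middle of the handle.
- stone: sharpening stone in a dark wooden tray on the bench to the right, 210 x 75 x 37 mm, long along its x. Leave alone. Origin at the centre of its underside.
Mind the look-alikes: they are no part of the job. There is more than one size of the blank; the job needs the largest.

How it is judged:
At the end, for the whole second after the job is handed in: The pencil line is within 7 mm of the board's far edge at its middle and within 0.12 rad of parallel to it; the blank lies flat (within 0.04 rad) and at rest on the board, its line's middle within 120 mm of the middle of the edge along the edge (x of line in the frame of edge between -0.007 and 0.007 m and y of line in the frame of edge between -0.12 and 0.12 m and z of line in the frame of edge between 0.008 and 0.016 m and angle between the x axis of blank and the x axis of board, either way round below 0.12 rad and angle between blank's own z axis and vertical below 0.04 rad and linear speed of blank below 0.01 m/s); the robot touches nothing.
It fails at once if the blank is lifted (more than 8 mm) or falls off the board (z of line in the frame of edge above 0.02 m or z of line in the frame of edge below 0 m).
It fails at once if the blank is tipped by more than 0.12 rad (angle between blank's own z axis and vertical above 0.12 rad).
It fails at once if one of the other loose pieces or tools is moved by more than 15 mm (distance of any of palm_gouge, disc, mallet, tin, big_gouge, stone from where it was at the start of the episode above 0.015 m).
It also fails if it takes over 45 s, if anything falls off the work surface, if the arm or the gripper's body presses on something with over 40 N, if the wrist force passes 120 N, or if a joint passes its speed limit or range.

## Working session

There is one attempt and no reset: what is moved stays moved. The work goes in short steps, Python scripts to look and compute and a tool call to move; the robot and the scene stay as the last step left them, time stands still between calls to the robot, and variables do not carry over. Pictures are saved under pics/ and viewed, and the job is handed in when it is done.

Besides the shell and the picture viewer there is one more tool, called after "Emit:" as name(argument=value, ...) on one line, values as JSON. drive_tool: Moves the arm, as the interface text tells. Its arguments: {"type":"object","properties":{"plan":{"type":"array"}},"required":["plan"]}

```bash
ls; mkdir -p pics; python3 - <<'E'
from cell import manip
import cv2,numpy as np,pickle
print(manip.state())
d={}
for n in ["scene","top"]:
    p=manip.read_camera(n); cv2.imwrite(f"pics/{n}0.png",p["frame"][:,:,::-1]); d[n]=p
    print(n,p["intrinsics"],p["k1"],p["R"],p["t"])
    for q in ["blank","board","palm_gouge","disc"]:
        for r in manip.trace(p,q): print(q,r["conf"],r["location"],r["pixels"].sum())
pickle.dump(d,open("d0.pkl","wb"))
E
```

```text
pics
{'clock': 0.0, 'joint_positions': array([ 1.26462604e+00,  1.31156126e-01,  1.48925926e+00, -3.28957096e-05,
        1.52300466e+00, -8.53558374e-02]), 'dq': array([-1.04560650e-03,  1.14272525e-03, -9.47020944e-04,  1.29122986e-03,
       -2.13944437e-05,  4.48920553e-04]), 'effort': array([-5.02485655e-04, -5.59857595e+01, -4.91754162e+01,  7.69050163e-02,
        3.54957534e-02, -1.82699732e-04]), 'ee_pos': array([0.13120802, 0.58489837, 0.21760145]), 'eef_rot': array([ 5.21723173e-04,  7.80711788e-01,  6.24890605e-01, -7.50279136e-04]), 'ft_force': array([ 0.19843307, -0.42597937, -0.61495599]), 'ft_torque': array([ 0.01158175,  0.04064611, -0.02549255]), 'grip_width': 0.09295193136342257}
scene [[393.65037986   0.         286.92087118]
 [  0.         393.65037986 203.52258233]
 [  0.           0.           1.        ]] -0.07667053040262954 [[-0.39863712  0.9171079  -0.00124063]
 [ 0.7938684   0.34439094 -0.50116649]
 [-0.45919649 -0.20076846 -0.86534999]] [ 0.21315096 -0.38416108  1.44165511]
blank 0.94 [175.8, 325.0] 622
blank 0.85 [161.1, 276.1] 577
blank 0.78 [225.8, 252.6] 1565
blank 0.67 [205.4, 141.0] 1623
blank 0.55 [289.7, 412.5] 803
board 0.95 [232.8, 270.0] 7429
palm_gouge 0.71 [215.7, 207.8] 340
disc 0.75 [228.6, 309.2] 297
top [[420.13271559   0.         273.76000792]
 [  0.         420.13271559 210.00345809]
 [  0.           0.           1.        ]] -0.03441483794069726 [[-0.01093604 -0.99964404  0.02433518]
 [-0.99866429  0.00968983 -0.05075177]
 [ 0.0504979  -0.0248577  -0.99841477]] [0.00402584 0.51276586 1.24042257]
blank 0.82 [263.1, 312.7] 811
blank 0.8 [261.5, 257.1] 852
blank 0.65 [170.2, 296.4] 1647
board 0.74 [195.2, 242.6] 303
board 0.56 [182.7, 280.1] 8322
palm_gouge 0.77 [164.4, 338.9] 254
disc 0.61 [195.3, 244.4] 288
```

View pics/scene0.png

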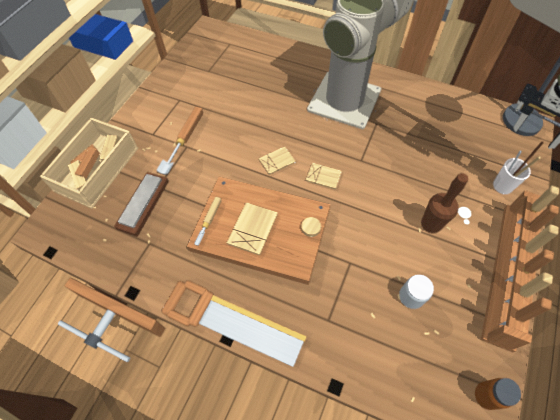

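View pics/top0.png

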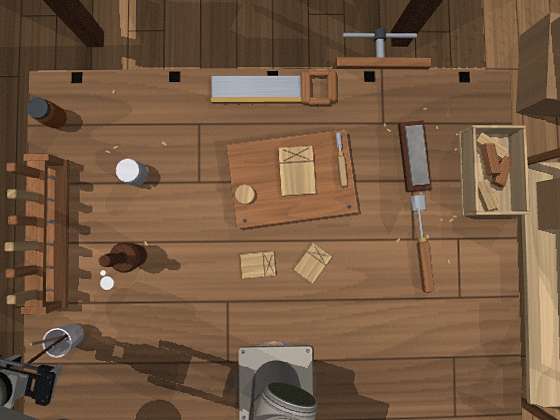

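Candidates in the top picture are the blank on the board at (row 170, col 297), and two smaller boards on the bench at (265, 257) and (262, 313). The scene view's (205, 141) is the stone and (290, 412) the tin, both false hits. I choose the one on the board, the largest, with its cross near the far edge, and will check it in a close crop while measuring.

```bash
cat > h.py <<'E'
import numpy as np,cv2
def und(p,px): # px (N,2) col,row -> slopes
    K=p["intrinsics"]; d=(np.asarray(px,float)-[K[0,2],K[1,2]])/[K[0,0],K[1,1]]
    u=d.copy()
    for _ in range(20): u=d/(1+p["k1"]*(u**2).sum(1,keepdims=True))
    return u
def plane(p,px,z):
    u=und(p,px); r=np.c_[u,np.ones(len(u))]@p["R"]; c=-p["R"].T@p["t"]
    s=(z-c[2])/r[:,2]; return c+s[:,None]*r
def depthpts(p,px):
    px=np.asarray(px,int); u=und(p,px); z=p["range_z"][px[:,1],px[:,0]]
    return (np.c_[u,np.ones(len(u))]*z[:,None]-p["t"])@p["R"]
def proj(p,X):
    c=np.asarray(X)@p["R"].T+p["t"]; u=c[:,:2]/c[:,2:]; u=u*(1+p["k1"]*(u**2).sum(1,keepdims=True))
    return u*[p["intrinsics"][0,0],p["intrinsics"][1,1]]+p["intrinsics"][:2,2]
E
python3 - <<'E'
import pickle,cv2,numpy as np
from h import *
d=pickle.load(open("d0.pkl","rb"))
for n,(c0,c1,r0,r1) in dict(top=(215,375,120,240),scene=(180,340,170,290)).items():
    p=d[n]; im=p["frame"][r0:r1,c0:c1,::-1]
    cv2.imwrite(f"pics/crop_{n}.png",cv2.resize(im,None,fx=5,fy=5,interpolation=cv2.INTER_CUBIC))
    g=np.array([(c,r) for c in range(c0,c1,1) for r in range(r0,r1,1)])
    X=depthpts(p,g); h,e=np.histogram(X[:,2],np.arange(-.02,.08,.004)); print(n,[(round(b,3),a) for a,b in zip(h,e)])
E
```

```text
top [(np.float64(-0.02), np.int64(0)), (np.float64(-0.016), np.int64(0)), (np.float64(-0.012), np.int64(7)), (np.float64(-0.008), np.int64(420)), (np.float64(-0.004), np.int64(3747)), (np.float64(0.0), np.int64(4110)), (np.float64(0.004), np.int64(592)), (np.float64(0.008), np.int64(11)), (np.float64(0.012), np.int64(1)), (np.float64(0.016), np.int64(3)), (np.float64(0.02), np.int64(1)), (np.float64(0.024), np.int64(4)), (np.float64(0.028), np.int64(385)), (np.float64(0.032), np.int64(3569)), (np.float64(0.036), np.int64(3586)), (np.float64(0.04), np.int64(519)), (np.float64(0.044), np.int64(770)), (np.float64(0.048), np.int64(880)), (np.float64(0.052), np.int64(365)), (np.float64(0.056), np.int64(146)), (np.float64(0.06), np.int64(8)), (np.float64(0.064), np.int64(0)), (np.float64(0.068), np.int64(0)), (np.float64(0.072), np.int64(0))]
scene [(np.float64(-0.02), np.int64(0)), (np.float64(-0.016), np.int64(0)), (np.float64(-0.012), np.int64(6)), (np.float64(-0.008), np.int64(783)), (np.float64(-0.004), np.int64(5504)), (np.float64(0.0), np.int64(2261)), (np.float64(0.004), np.int64(407)), (np.float64(0.008), np.int64(225)), (np.float64(0.012), np.int64(95)), (np.float64(0.016), np.int64(130)), (np.float64(0.02), np.int64(145)), (np.float64(0.024), np.int64(68)), (np.float64(0.028), np.int64(581)), (np.float64(0.032), np.int64(4781)), (np.float64(0.036), np.int64(1951)), (np.float64(0.04), np.int64(194)), (np.float64(0.044), np.int64(1093)), (np.float64(0.048), np.int64(560)), (np.float64(0.052), np.int64(292)), (np.float64(0.056), np.int64(48)), (np.float64(0.06), np.int64(0)), (np.float64(0.064), np.int64(0)), (np.float64(0.068), np.int64(0)), (np.float64(0.072), np.int64(0))]
```

View pics/crop_top.png

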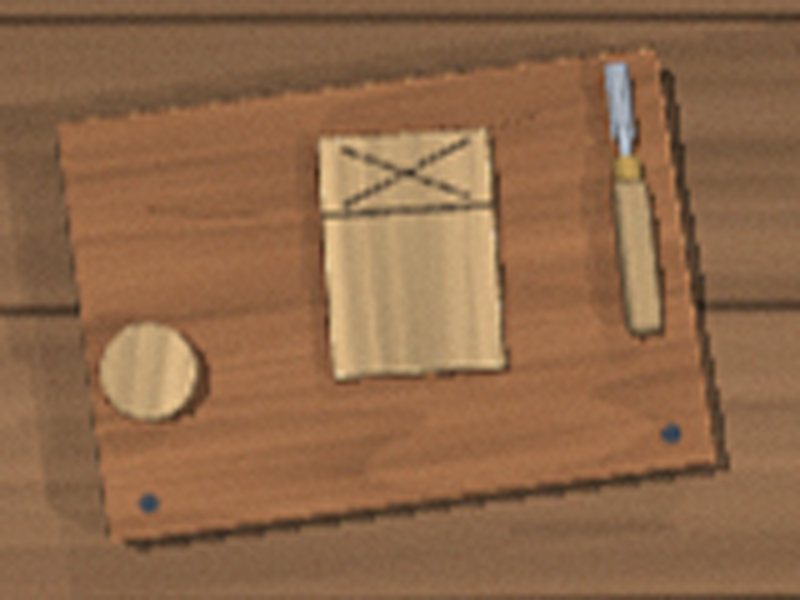

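View pics/crop_scene.png

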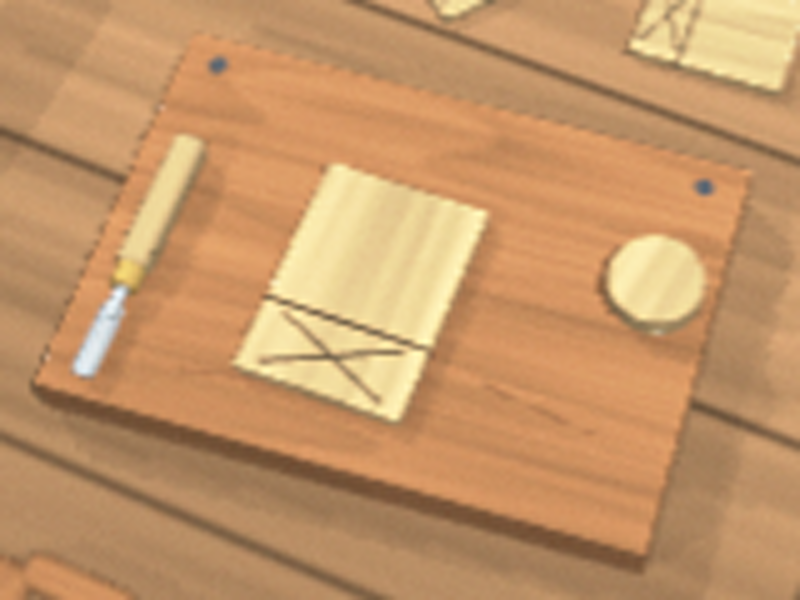

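The top crop shows the blank with a full-width line at y≈210 and the cross beyond it toward the far edge. The gouge is right at (635,200) and the disc left at (150,370). Next I compute the poses from corners in both views.

```bash
python3 - <<'E'
import pickle,cv2,numpy as np
from h import *
d=pickle.load(open("d0.pkl","rb"))
C=dict(top=dict(o=(215,120),board=[(60,125),(655,52),(722,465),(112,540)],blank=[(320,138),(488,128),(507,368),(336,380)],line=[(322,214),(493,205)],disc=[(150,370)],gt=[(617,65),(645,330)]),
 scene=dict(o=(180,170),board=[(645,555),(38,383),(195,35),(748,172)],blank=[(398,422),(235,363),(335,163),(488,211)],line=[(430,348),(267,297)],disc=[(655,280)],gt=[(85,372),(190,138)]))
for n,c in C.items():
    for k,z in dict(board=.036,blank=.048,line=.048,disc=.054,gt=.05).items():
        px=(np.array(c[k])+.5)/5-.5+np.array(c["o"]); X=plane(d[n],px,z)[:,:2]
        e=np.roll(X,-1,0)-X
        print(n,k,X.round(4).tolist(),np.linalg.norm(e,axis=1).round(4), X.mean(0).round(4))
        if len(X)==4: print("  axis angs",[round(np.arctan2(*(v[::-1])),4) for v in (X[0]-X[3],X[1]-X[2])],"far edge normal",np.arctan2(-(X[0]-X[1])[0],(X[0]-X[1])[1]).round(4))
        if k=="line": v=X[0]-X[1]; print("  line normal ang",np.arctan2(-v[0],v[1]).round(4))
E
```

```text
top board [[0.706, 0.1362], [0.748, -0.2172], [0.5015, -0.2518], [0.4613, 0.1071]] [0.3559 0.2489 0.3612 0.2464] [ 0.6042 -0.0564]
  axis angs [np.float64(0.1184), np.float64(0.1396)] far edge normal 0.1182
top blank [[0.6948, -0.0166], [0.7002, -0.1152], [0.5588, -0.1241], [0.5527, -0.0242]] [0.0988 0.1416 0.1    0.1423] [ 0.6266 -0.07  ]
  axis angs [np.float64(0.0538), np.float64(0.0623)] far edge normal 0.0545
top line [[0.65, -0.0172], [0.6546, -0.1174]] [0.1003 0.1003] [ 0.6523 -0.0673]
  line normal ang 0.0465
top disc [[0.5589, 0.0834]] [0.] [0.5589 0.0834]
top gt [[0.7369, -0.1917], [0.5802, -0.205]] [0.1572 0.1572] [ 0.6586 -0.1984]
scene board [[0.708, 0.1391], [0.7516, -0.2136], [0.5069, -0.2449], [0.4622, 0.1065]] [0.3554 0.2467 0.3542 0.2479] [ 0.6072 -0.0532]
  axis angs [np.float64(0.1318), np.float64(0.1269)] far edge normal 0.123
scene blank [[0.6953, -0.0134], [0.6998, -0.1127], [0.5609, -0.1189], [0.5544, -0.0224]] [0.0993 0.139  0.0968 0.1413] [ 0.6276 -0.0669]
  axis angs [np.float64(0.0631), np.float64(0.045)] far edge normal 0.0445
scene line [[0.6476, -0.0162], [0.6558, -0.1152]] [0.0993 0.0993] [ 0.6517 -0.0657]
  line normal ang 0.0826
scene disc [[0.5604, 0.0848]] [0.] [0.5604 0.0848]
scene gt [[0.7392, -0.1867], [0.5809, -0.2056]] [0.1594 0.1594] [ 0.66   -0.1962]
```

Emit:
drive_tool(plan=[0,0,0,0,0,0.06,0.36,0,0,0,0,0,0.12,0.36,0,0,0,0,0,0.18,0.36,0,0,0.05,0.02,-0.04,0.2,0.36,0,0,0.1,0.05,-0.09,0.2,0.36,0,0,0.15,0.08,-0.14,0.2,0.36,0,0,0.2,0.11,-0.19,0.2,0.36,0,0,0.25,0.14,-0.24,0.2,0.36])

```text
clock: 1.5
ee_pos: [0.2719, 0.3438, 0.4188]
eef_rot: [0.0, 0.696, 0.718, 0.0]
ft_force: [1.1, -0.2, 0.5]
grip_width: 0.0593
```

Emit:
drive_tool(plan=[0,0,0.02,0.03,-0.05,0,0.36,0,0,0.04,0.06,-0.1,0,0.36,0,0,0.06,0.09,-0.155,0,0.36,0,0,0.09,0.12,-0.21,0,0.36,0,0,0.095,0.15,-0.26,0,0.36,0,0,0.095,0.18,-0.31,-0.01,0.36,0,0,0.095,0.21,-0.365,-0.02,0.36,0,0,0.095,0.24,-0.42,-0.03,0.36])

```text
clock: 2.5
ee_pos: [0.5117, -0.0766, 0.3891]
eef_rot: [0.0, 0.661, 0.75, 0.001]
ft_force: [0.3, 0.6, 0.2]
grip_width: 0.0596
```

```bash
python3 - <<'E'
from cell import manip
import cv2,numpy as np,pickle
s=manip.state(); p=manip.read_camera("wrist"); pickle.dump((s,p),open("w1.pkl","wb"))
cv2.imwrite("pics/w1.png",p["frame"][:,:,::-1]); print(p["T_tool_cam"],s["ee_pos"],s["eef_rot"])
E
```

```text
[[ 9.99999460e-01  1.58759440e-04 -1.02676161e-03 -1.44108778e-04]
 [ 1.59069153e-04  9.53209712e-01  3.02309809e-01 -8.35876850e-02]
 [ 1.02671368e-03 -3.02309809e-01  9.53209172e-01 -1.65556434e-01]
 [ 0.00000000e+00  0.00000000e+00  0.00000000e+00  1.00000000e+00]] [ 0.51172306 -0.07655783  0.38905992] [4.30427030e-04 6.61137530e-01 7.50264263e-01 7.18689381e-04]
```

View pics/w1.png

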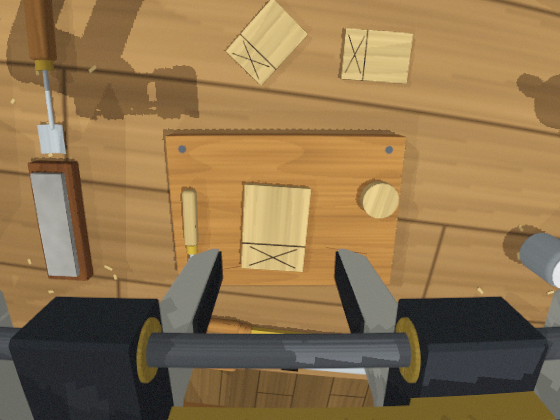

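The wrist view shows the board with its near edge at row 136, cols 167–404. The blank's rear corners are at (244,185) and (310,190), and its line is at row 245. I compute these in world coordinates.

```bash
cat >> h.py <<'E'
from scipy.spatial.transform import Rotation as Ro
def wristcam(s,p):
    q=s["eef_rot"]; T=np.eye(4); T[:3,:3]=Ro.from_quat([q[1],q[2],q[3],q[0]]).as_matrix(); T[:3,3]=s["ee_pos"]
    W=T@p["T_tool_cam"]; p=dict(p); p["R"]=W[:3,:3].T; p["t"]=-p["R"]@W[:3,3]; return p
E
python3 - <<'E'
import pickle,cv2
from h import *
s,p=pickle.load(open("w1.pkl","rb")); p=wristcam(s,p)
print(plane(p,[(244,185),(310,190),(303,271),(241,267)],.048).round(4))
print(plane(p,[(242,243),(306,246.5)],.048).round(4))
print(plane(p,[(167,137),(404,136),(389,285)],.036).round(4))
X=depthpts(p,np.array([(c,r) for c in range(255,300) for r in range(195,235)])); print(np.median(X[:,2]))
X=depthpts(p,np.array([(c,r) for c in range(205,235) for r in range(150,235)])); print(np.median(X[:,2]))
cv2.imwrite("pics/w1c.png",cv2.resize(p["frame"][120:300,150:420,::-1],None,fx=2.9,fy=2.9,interpolation=cv2.INTER_CUBIC))
E
```

```text
[[ 0.5614 -0.1223  0.048 ]
 [ 0.5567 -0.0231  0.048 ]
 [ 0.6927 -0.0134  0.048 ]
 [ 0.6982 -0.1141  0.048 ]]
[[ 0.6558 -0.1164  0.048 ]
 [ 0.649  -0.0151  0.048 ]]
[[ 0.5057 -0.2441  0.036 ]
 [ 0.4597  0.1048  0.036 ]
 [ 0.7078  0.1382  0.036 ]]
0.04749072299044866
0.03548000227457063
```

View pics/w1c.png

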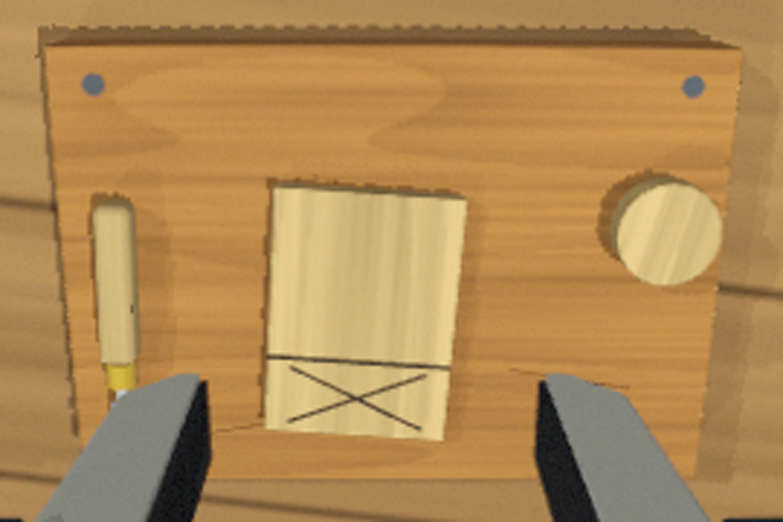

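Emit:
drive_tool(plan=[0,0,0,0,0,-0.06,0.36,0,0,0,0,0,-0.12,0.36,0,0,0,0,0,-0.18,0.36,0,0,0,0,0,-0.24,0.36,0,0,0,0,0,-0.29,0.36,0,0,0,0,0,-0.32,0.36,0,0,0,0,0,-0.34,0.36,0,0,0,0,0,-0.347,0.36])

```text
clock: 3.55
ee_pos: [0.512, -0.0821, 0.0369]
eef_rot: [-0.001, 0.663, 0.749, -0.002]
ft_force: [0.1, 0.3, 0.1]
grip_width: 0.0595
```

Emit:
drive_tool(plan=[0,0,0,0,0.003,0.005,0.36,0,0,0,0.01,0.005,0.005,0.36,0,0,0,0.02,0.0065,0.005,0.36,0,0,0,0.03,0.008,0.005,0.36,0,0,0,0.037,0.009,0.005,0.36,0,0,0,0.044,0.01,0.005,0.36,0,0,0,0.05,0.0105,0.005,0.36,0,0,0,0.055,0.011,0.005,0.36])

```text
clock: 4.55
ee_pos: [0.5673, -0.0711, 0.0418]
eef_rot: [-0.002, 0.663, 0.749, -0.002]
ft_force: [-0.0, 0.2, 0.3]
grip_width: 0.0597
```

```bash
python3 - <<'E'
from cell import manip
import cv2,numpy as np,pickle
s=manip.state(); p=manip.read_camera("wrist"); t=manip.read_camera("top"); sc=manip.read_camera("scene"); pickle.dump((s,p,t,sc),open("w2.pkl","wb"))
print(s["ee_pos"],s["eef_rot"],s["ft_force"])
cv2.imwrite("pics/w2.png",p["frame"][:,:,::-1])
f=lambda im:cv2.resize(im[:,:,::-1],None,fx=4.9,fy=4.9,interpolation=cv2.INTER_CUBIC)
cv2.imwrite("pics/t2.png",f(t["frame"][120:240,215:375]));cv2.imwrite("pics/s2.png",f(sc["frame"][170:290,180:340]))
E
```

```text
[ 0.5672827  -0.07109908  0.04177777] [-0.00150693  0.662656    0.74891937 -0.00212621] [-0.03546978  0.23195935  0.31864459]
```

View pics/w2.png

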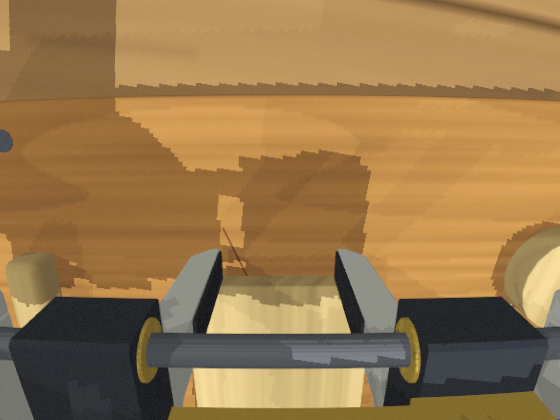

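View pics/s2.png

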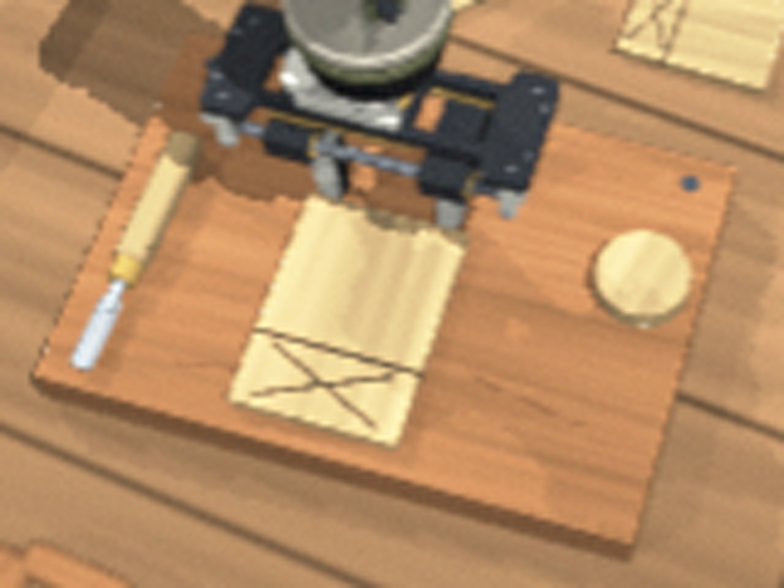

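View pics/t2.png

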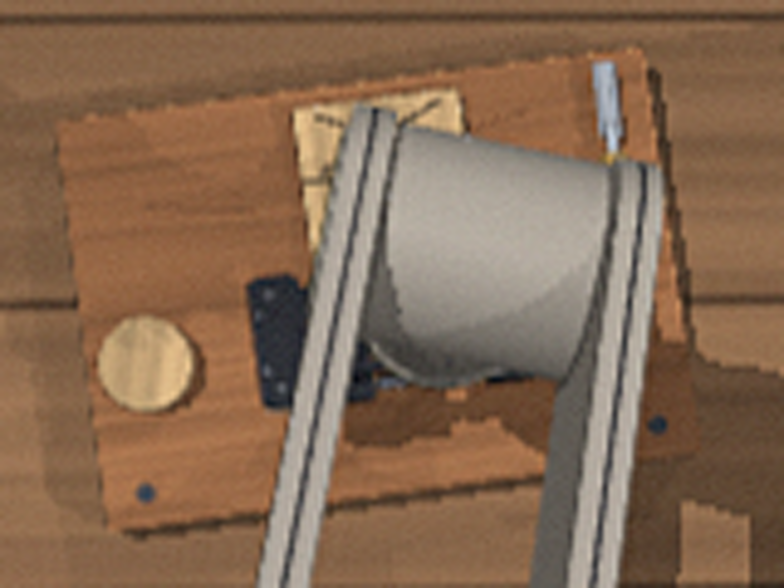

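The scene crop shows the line now from (255,328) to (424,374), with the cross end still on the board. The fingers sit at the rear edge, one each side, and gouge and disc have not moved. I measure the remaining distance.

```bash
cat > m.py <<'E'
from h import *
def rep(p,line,edge=None):
    n=np.array([np.cos(.125),np.sin(.125)]); l=np.array([-n[1],n[0]])
    L=plane(p,line,.048)[:,:2]
    E=np.array([[.7285,-.039]]) if edge is None else plane(p,edge,.036)[:,:2]
    v=L[0]-L[1]; print("line",L.round(4).tolist(),"ang",np.arctan2(-v[0],v[1]).round(4))
    if edge is not None: w=E[0]-E[1]; print("edge",E.round(4).tolist(),"ang",np.arctan2(-w[0],w[1]).round(4))
    print("remaining",((E.mean(0)-L.mean(0))@n).round(4),"y",((L.mean(0)-E.mean(0))@l).round(4))
E
python3 - <<'E'
import pickle
from m import *
s,p,t,sc=pickle.load(open("w2.pkl","rb"))
g=lambda a:(np.array(a)+.5)/4.9-.5+[180,170]
rep(sc,g([(424,374),(255,328)]),g([(632,544),(36,377)]))
E
```

```text
line [[0.6657, -0.0061], [0.6785, -0.1078]] ang 0.1251
edge [[0.708, 0.139], [0.7528, -0.2137]] ang 0.1261
remaining 0.0603 y -0.0122
```

Emit:
drive_tool(plan=[0,0,0,0.007,0.001,0,0.36,0,0,0,0.014,0.002,0,0.36,0,0,0,0.021,0.003,0,0.36,0,0,0,0.028,0.0035,0,0.36,0,0,0,0.035,0.0045,0,0.36,0,0,0,0.041,0.005,0,0.36,0,0,0,0.046,0.006,0,0.36,0,0,0,0.05,0.0065,0,0.36])

```text
clock: 5.7
ee_pos: [0.6175, -0.0645, 0.0418]
eef_rot: [-0.001, 0.663, 0.749, -0.002]
ft_force: [-0.6, -0.4, -0.4]
grip_width: 0.0593
```

```bash
python3 - <<'E'
from cell import manip
import cv2,numpy as np,pickle
s=manip.state(); sc=manip.read_camera("scene"); pickle.dump((s,sc),open("w3.pkl","wb"))
print(s["ee_pos"],s["eef_rot"],s["ft_force"])
cv2.imwrite("pics/s3.png",cv2.resize(sc["frame"][170:290,180:340,::-1],None,fx=4.9,fy=4.9,interpolation=cv2.INTER_CUBIC))
cv2.imwrite("pics/s3z.png",cv2.resize(sc["frame"][215:285,200:300,::-1],None,fx=8,fy=8,interpolation=cv2.INTER_CUBIC))
E
```

```text
[ 0.61745006 -0.06452456  0.04180158] [-0.00144862  0.66259367  0.74897473 -0.0020932 ] [-0.56132452 -0.40587636 -0.40693876]
```

View pics/s3.png

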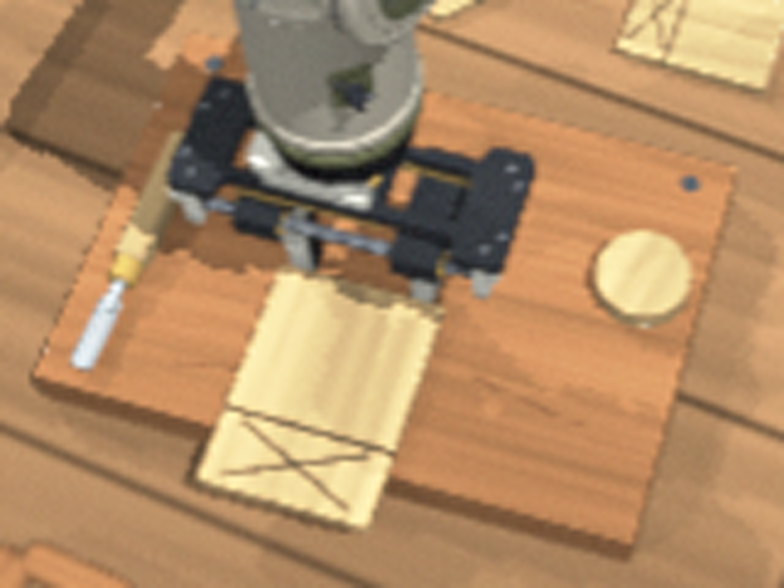

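View pics/s3z.png

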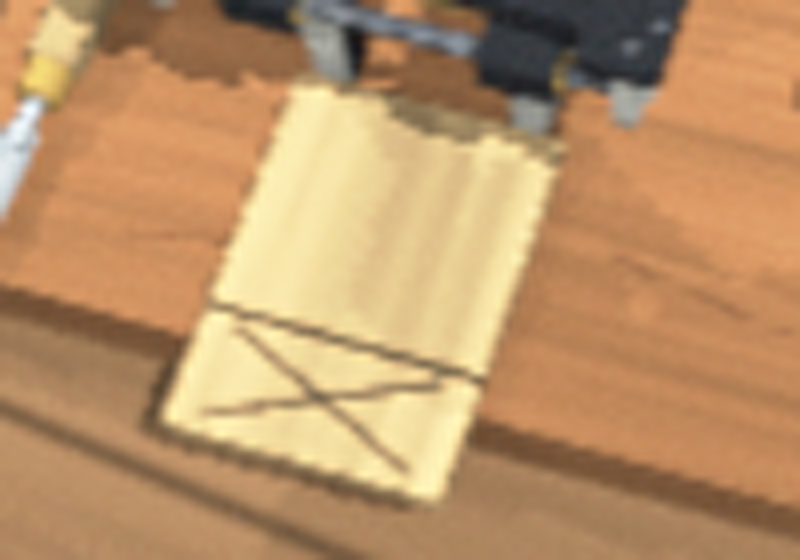

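The zoom shows the line from (212,303) to (482,381) and the board's top far edge from (0,288) on the left to (800,506) on the right, slightly ahead of the line.

```bash
python3 - <<'E'
import pickle
from m import *
s,sc=pickle.load(open("w3.pkl","rb"))
g=lambda a:(np.array(a)+.5)/8-.5+[200,215]
rep(sc,g([(482,381),(212,303)]),g([(800,506),(0,288)]))
rep(sc,g([(482,381),(212,303)]))
E
```

```text
line [[0.7164, -0.0016], [0.7279, -0.0996]] ang 0.1163
edge [[0.7104, 0.1137], [0.749, -0.1747]] ang 0.1333
remaining 0.01 y -0.019
line [[0.7164, -0.0016], [0.7279, -0.0996]] ang 0.1163
remaining 0.0077 y -0.0107
```

Emit:
drive_tool(plan=[0,0,0,0.002,0,0,0.36,0,0,0,0.004,0.0005,0,0.36,0,0,0,0.006,0.001,0,0.36,0,0,0,0.008,0.001,0,0.36,0,0,0,0.009,0.001,0,0.36,0,0,0,0.009,0.001,0,0.36,0,0,0,0.004,0.0005,0,0.36,0,0,0,-0.006,-0.001,0,0.36])

```text
clock: 6.75
ee_pos: [0.6114, -0.0655, 0.0419]
eef_rot: [-0.001, 0.663, 0.749, -0.002]
ft_force: [0.2, -0.5, 0.2]
grip_width: 0.0596
```

Emit:
drive_tool(plan=[0,0,0,-0.03,-0.004,0,0.36,0,0,0,-0.04,-0.005,0.02,0.36,0,0,0,-0.05,-0.006,0.07,0.36,0,0,0,-0.06,-0.007,0.13,0.36,0,0,0,-0.08,-0.008,0.18,0.36,0,0,0,-0.12,-0.008,0.22,0.36,0,0,0,-0.16,-0.008,0.26,0.36,0,0,0,-0.2,-0.008,0.3,0.36])

```text
clock: 7.75
ee_pos: [0.4094, -0.0734, 0.3429]
eef_rot: [-0.001, 0.663, 0.749, -0.002]
ft_force: [0.2, 0.5, -1.0]
grip_width: 0.0597
```

```bash
python3 - <<'E'
from cell import manip
import cv2,numpy as np,pickle
s=manip.state(); w=manip.read_camera("wrist"); t=manip.read_camera("top"); sc=manip.read_camera("scene"); pickle.dump((s,w,t,sc),open("w4.pkl","wb"))
print(s["ee_pos"],s["ft_force"])
f=lambda im:cv2.resize(im[:,:,::-1],None,fx=8,fy=8,interpolation=cv2.INTER_CUBIC)
cv2.imwrite("pics/s4z.png",f(sc["frame"][215:285,200:300]))
cv2.imwrite("pics/t4z.png",f(t["frame"][110:180,250:350]))
cv2.imwrite("pics/w4.png",w["frame"][:,:,::-1])
E
```

```text
[ 0.40943771 -0.07341449  0.34289932] [ 0.16721479  0.51354698 -0.98317712]
```

View pics/s4z.png

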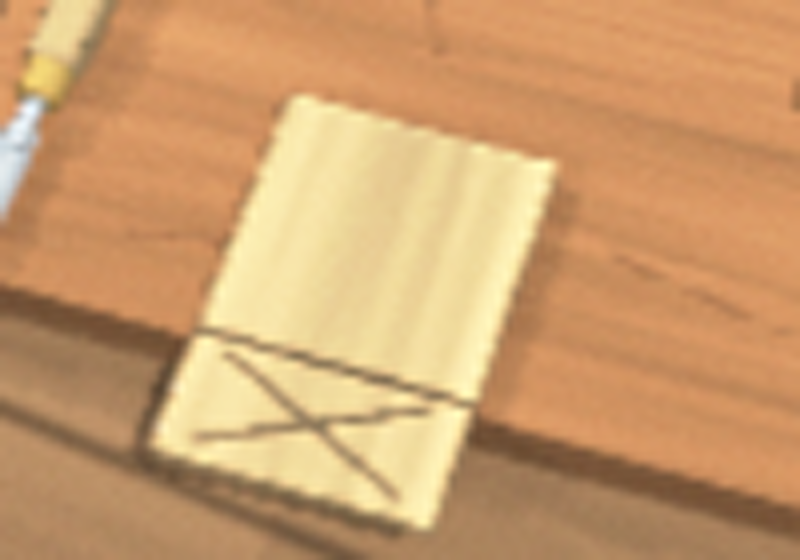

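View pics/t4z.png

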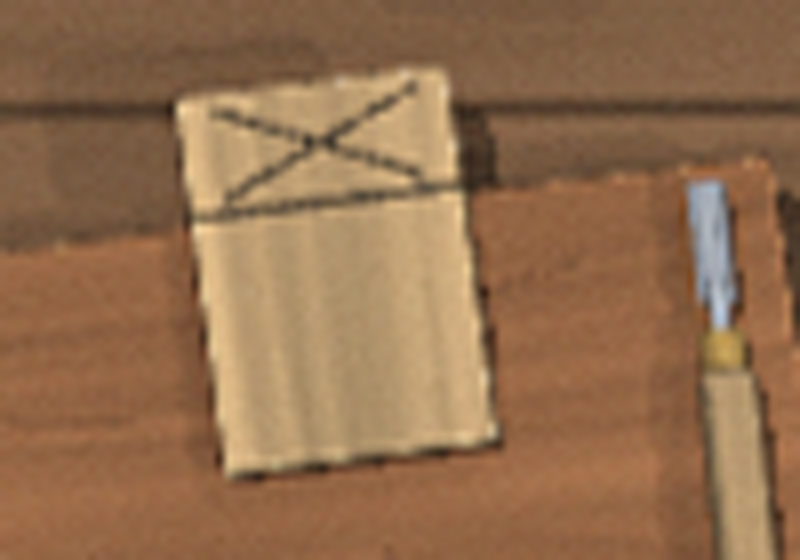

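View pics/w4.png

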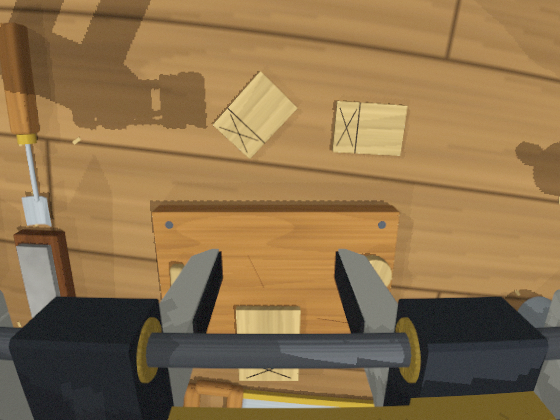

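The top zoom shows the line from (195,218) to (465,185). The board's far edge reaches the blank at (185,233) on the left and (470,190) on the right. In the scene zoom the line runs from (200,328) to (473,405). I compute both.

```bash
python3 - <<'E'
import pickle
from m import *
s,w,t,sc=pickle.load(open("w4.pkl","rb"))
g=lambda a,o:(np.array(a)+.5)/8-.5+o
rep(sc,g([(473,405),(200,328)],[200,215]),g([(800,506),(0,288)],[200,215]))
rep(t,g([(195,218),(465,185)],[250,110]),g([(0,252),(770,160)],[250,110]))
rep(t,g([(195,218),(465,185)],[250,110]),g([(185,232),(470,192)],[250,110]))
# depth-based height of blank and old piece positions
print(np.median(depthpts(sc,[(c,r) for c in range(235,262) for r in range(235,252)])[:,2]))
E
```

```text
line [[0.7255, -0.0006], [0.7378, -0.099]] ang 0.1242
edge [[0.7104, 0.1137], [0.749, -0.1747]] ang 0.1333
remaining 0.0005 y -0.0194
line [[0.7256, -0.0033], [0.7374, -0.1026]] ang 0.1181
edge [[0.7161, 0.0685], [0.7493, -0.2178]] ang 0.1154
remaining -0.0016 y 0.0217
line [[0.7256, -0.0033], [0.7374, -0.1026]] ang 0.1181
edge [[0.7231, 0.0002], [0.7376, -0.1057]] ang 0.1359
remaining -0.0011 y -0.0003
0.0467741063252306
```

Both views put the line within 2 mm of the edge and parallel to about 0.02 rad. The arm is clear, so I hand the job in.

```bash
python3 - <<'E'
from cell import manip
print(manip.sign_off())
E
```

```text
the job is handed in; nothing more can be done
None
```

I pushed the blank along the sawing board with the fingers set about 60 mm apart against its rear edge. The push went in three strokes and squared the blank to the board. I then backed off, raised the arm clear and handed the job in at about 8 s.

**Line against the far edge:** the scene camera put it about 0.5 mm short and the top camera about 1 to 1.6 mm past, so they differ by about 2 mm. The limit is 7 mm.

**Parallel to the edge:** the angle error came out between 0.003 and 0.018 rad, depending on the view and edge points used. The limit is 0.12 rad.

**Along the edge:** I estimate the line's middle at about 10 to 20 mm from the edge's middle. I did not measure this directly in the last pictures.

**Flat on the board:** depth put the blank's top at 0.047 m, close to the 0.048 m expected. I did not measure its tilt.

**Other pieces:** in the pictures the gouge and disc showed no visible movement. I did not measure whether any of the other pieces had moved. Nothing in the readings at the end of each move went above about 1 N.

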